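# Open up the counter display for restocking

## Task

Make room in the counter display for new stock: press the release pad on the sliding stop down and, keeping it down, push the stop back along its toothed bar, away from the cartons, until it is fully home at the end of the bar. Then draw clear so that the pad springs up again and the stop stays there. Use the fingertips only, without forcing anything; lift nothing, and leave the cartons and the other goods standing where they are, ungrasped.

Things in the scene. Friction and masses are not known exactly. Their poses are not given: they have to be found in the camera images.
- display: counter display fixed to the counter: wooden tray 170 x 370 mm, 8 mm thick. Origin under its centre at counter height; +y runs along the tray and is the way the stop slides back, away from the cartons; z up. Steel fence 95 mm high at its -y end; toothed steel bar (12 mm wide, top 40 mm above the counter) along y at x = +48 mm between two dark end blocks 50 mm high
- stop (a joint): how far back the black sliding stop stands, m: 0 nearest the cartons, 0.148 fully home at the bar's +y end (hard end). Sliding friction about 2.5 N. A ratchet (10 mm pitch, a few mm of play) blocks it going back (+) unless the release pad is held down at least 5 mm; the other way (-) it always moves, clicking, so it must not be dragged back afterwards
- release (a joint): how far the release pad is pressed down into the stop, m: 0 up, 0.008 fully down (hard end). Spring: 3 N at first, 7 N fully down; springs up when let go. It frees the ratchet beyond 0.005, only while held down; it rides along with the stop
- release_top (a point): centre of the top face of the release pad (64 mm above the counter when up): grey ribbed pad, 44 mm in x, 42 mm along the bar (y), on the stop's carriage over the bar. Axes as the display's. Gap above it 53 mm wide in y, open in x: the stop's face plate (150 mm wide) lies 27 mm away on the -y side, its back lip 26 mm away on the +y side; tops of both 86 mm above the counter
- stop_lip (a point): middle of the top edge of the inner (-y) face of the stop's back lip, 86 mm above the counter: upright rib of the black stop, 52 mm wide across the bar, 9 mm thick, rising 22 mm over the pad; pushing this face towards +y slides the stop back
- bar_end (a point): middle of the top edge of the inner face of the dark end block at the bar's +y end, 50 mm above the counter; the back of the stop's lip comes within about 5 mm of it when fully home
- carton0: cardboard carton with a paper band, 86 x 28 mm, 90 mm high, standing upright on the tray between fence and stop, nearest the fence; origin under its centre; a bystander, to be left standing where it is
- carton1: cardboard carton with a paper band, 86 x 28 mm, 90 mm high, standing upright on the tray between fence and stop, the middle one; origin under its centre; a bystander, to be left standing where it is
- carton2: cardboard carton with a paper band, 86 x 28 mm, 90 mm high, standing upright on the tray between fence and stop, nearest the stop; origin under its centre; a bystander, to be left standing where it is
- mug: white mug, 76 mm across, 85 mm high, handle on its +y side; origin under its centre; a bystander, to be left standing where it is
- jar: amber glass jar with steel cap, 60 mm across, 75 mm high, behind the display; origin under its centre; a bystander, to be left standing where it is
- bell: small turned brass ornament, 56 mm across the foot, 74 mm high, behind the display; origin under its centre; a bystander, to be left standing where it is
- bowl: blue ceramic bowl, 110 mm across, 45 mm high; origin under its centre; a bystander, to be left standing where it is

How it is judged:
By the outcome, as a careful person would: the job done as asked, in the order asked, and still so for the second after the job is handed in, with the robot touching nothing.
It also fails if it takes over 35 s, if anything falls off the work surface, if the arm or the gripper's body presses on something with over 40 N, if the wrist force passes 120 N, or if a joint passes its speed limit or range.

## Robot

A 6-joint arm with a two-finger parallel gripper is mounted at the origin on the work surface. World frame = base frame: x ahead of the robot, y to its left, z up, the work surface at z = 0. Lengths are in mm, angles in rad, forces in N, time in s.
With the tool pointing down it reaches from about 350 to 775 mm from the base axis. Payload 7.3 kg.
Tool frame: the origin (TCP) lies on the front face of the gripper's body, between the roots of the fingers; the fingertips stand 66 mm ahead of it and the grasp point (between the pads) lies 47 mm ahead of it (bot.tip_extent is the distance from the TCP to the fingertips, in mm); z points along the fingers, y is the line along which they close (so a half turn about z gives the same grasp; the last joint's range is limited). The gripper opens to 92 mm and grips with 3 to 60 N. Pads are 19 mm wide; open, the fingers measure 130 mm over their backs; the gripper's body (75 mm by 190 mm) begins 47 mm behind the grasp point.
Start: joints at [-1.336, 0.342, 1.524, -0, 1.275, -0.146], TCP at [195.145, -487.398, 292.241] pointing down, gripper open.
Joint ranges: [-2.53, 2.53], [-0.77, 2.02], [0.04, 2.7], [-1, 4.14], [0.28, 2.66], [-3.11, 3.11]. Speed limits (rad/s): [2.57, 2.57, 3.14, 3.14, 3.14, 3.14].

## Interface

Orientations are given as [roll, pitch, yaw] about the fixed x, y, z axes, in that order (R = Rz(yaw) Ry(pitch) Rx(roll)).
In Python, from plant import readout, viewer, order, bot gives the robot as it stands.
- The arm moves only by the shell command python3 -m creep 'ROWS'. ROWS is text: rows parted by semicolons, each of 7 numbers parted by spaces: the shift along the world's x, y, z in m, then the turn, a rotation vector about the world's x, y, z in rad, then the opening in per cent of the stroke, from 0 (shut) to 100 (fully open). A call has 1 to 8 rows; each row shifts and turns the commanded pose from where the row before left it; what a row does not reach is not made up. A row lasts 1/12 s, in which the tool goes at most 41.7 mm and 7.16 degrees, less where a joint would pass 70% of its speed; a pose out of reach is approached as far as the arm can. A call is refused whole if a number of a shift passes 0.0417 or a number of a turn 0.125, either way. A call with a gripper value outside its range is refused whole. The fingers move at their own pace and stop on an object; the grip force is fixed at half the most. Time passes only in rows, so rows that do not move let the fingers close. It gives the time, the measured TCP pose, the force, the opening and the grip force at its end, in the units of the state.
- readout.get_obs(): the state, without advancing time (a new reading comes with each control period).
- viewer.capture(name): name is "scene" or "top"; returns the picture (400x640x3 uint8, red, green, blue); there is no depth.
- viewer.camera_info(name): a dict with "fx", "fy", "cx", "cy" (pixels), "origin" and "rotation" of the camera in the world. Camera axes: x right, y up, looking along -z (the intrinsics and any distortion apply to the point x, -y, -z); pixel columns grow to the right and rows downward; lengths in mm; the calibration is good to about 2 mm. A picture is of the moment at which its call begins. camera_info takes no time and is no camera call.
- order.close_job(): hands the job in; it is judged then, once.
The state is a dict: "time": time; "joint_positions": joint angles; "dq": joint speeds; "tau": joint torques, N m; "tool_pos": TCP position; "tcp_rot": TCP orientation; "contact_force": force on the tool from outside, world axes, zero at the start; "moment": the same for the moment, N m; "grip_width": finger opening in mm; "finger_force": force on a finger pad.
Only numpy, scipy, OpenCV 4.12 (cv2) and the standard library are available. Lean on these libraries where they do the work, as an engineer would, in place of code of your own. Each camera call takes 0.05 s, during which the arm holds its last target. There are 200 camera calls.

## Working session

There is one attempt and no reset: what is moved stays moved. The work goes in short steps, Python scripts to look and compute and a shell command to move; the robot and the scene stay as the last step left them, time stands still between calls to the robot, and variables do not carry over. Pictures are saved under pics/ and viewed, at most 11 in all, crops included, and the job is handed in when it is done.

```bash
ls; mkdir -p pics; python3 - <<'E'
from plant import readout, viewer
import cv2
for n in("scene","top"):
    cv2.imwrite(f"pics/{n}0.png",viewer.capture(n)[:,:,::-1]); print({k:(v.tolist() if hasattr(v,'tolist') else v) for k,v in viewer.camera_info(n).items()})
o=readout.get_obs();print(o)
E
```

```text
pics
{'fx': 369.032257084715, 'fy': 369.032257084715, 'cx': 318.7924823713014, 'cy': 200.46398276897435, 'origin': [1152.1627706611648, 395.2390906231264, 541.6306726666214], 'rotation': [0.9926670429413155, 0.0077831268851282776, 2.159278791164698]}
{'fx': 397.59680917800216, 'fy': 397.59680917800216, 'cx': 321.06203076742696, 'cy': 206.55971795961918, 'origin': [511.08962309272476, -9.887932777987468, 1094.2116166826083], 'rotation': [0.042176220169777845, -0.01443690619375504, -1.5558921259950234]}
{'time': 0.1, 'joint_positions': array([-1.33602325e+00,  3.42669321e-01,  1.52487714e+00, -1.45341908e-05,
        1.27541249e+00, -1.45993571e-01]), 'dq': array([-0.00217818, -0.00143042, -0.00160725,  0.00039573,  0.00032222,
       -0.00010243]), 'tau': array([ 1.45248472e-03, -4.32003951e+01, -2.44694513e+01,  7.19036884e-02,
        5.26618038e-02, -6.25449115e-05]), 'tool_pos': array([ 195.06668727, -487.13715612,  291.62143475]), 'tcp_rot': array([-3.14023887e+00, -1.85011427e-04,  3.80770768e-01]), 'contact_force': array([0.77401893, 0.39574786, 0.36583898]), 'moment': array([ 0.01740695,  0.00455241, -0.0220601 ]), 'finger_force': 0.0, 'grip_width': 91.75815289360122}
```

View pics/scene0.png

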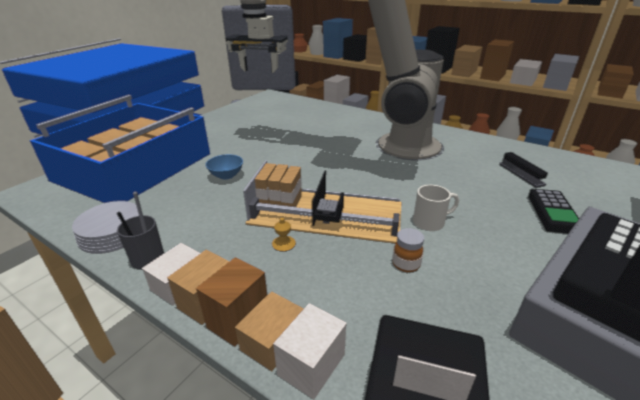

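View pics/top0.png

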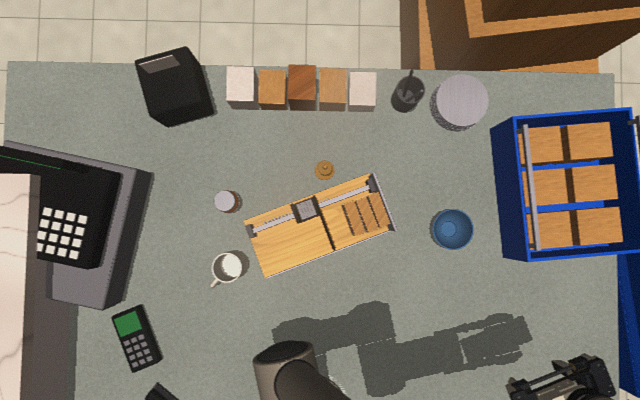

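The top view shows the tray centred near (320,225), the fence at the right, the pad near (305,210), the +y end block near (250,230), the jar at (227,201), the mug at (228,266) and the bell at (325,170). I'll zoom in next.

```bash
cat > h.py <<'E'
import numpy as np
from scipy.spatial.transform import Rotation as Ro
from plant import viewer
def cam(n):
    c=viewer.camera_info(n); return c,np.array(c['origin']),Ro.from_euler('xyz',c['rotation']).as_matrix()
def cast(n,u,v,z):
    c,o,R=cam(n); d=R@np.array([(u-c['cx'])/c['fx'],-(v-c['cy'])/c['fy'],-1]); return o+d*(z-o[2])/d[2]
def proj(n,p):
    c,o,R=cam(n); q=R.T@(np.array(p)-o); return c['cx']+c['fx']*q[0]/-q[2], c['cy']-c['fy']*q[1]/-q[2]
E
python3 - <<'E'
import cv2
a=cv2.imread('pics/top0.png')[160:290,215:405]; cv2.imwrite('pics/topc.png',cv2.resize(a,None,fx=4,fy=4,interpolation=cv2.INTER_CUBIC))
a=cv2.imread('pics/scene0.png')[155:275,235:425]; cv2.imwrite('pics/scc.png',cv2.resize(a,None,fx=4,fy=4,interpolation=cv2.INTER_CUBIC))
E
```

```text
(no output)
```

View pics/topc.png

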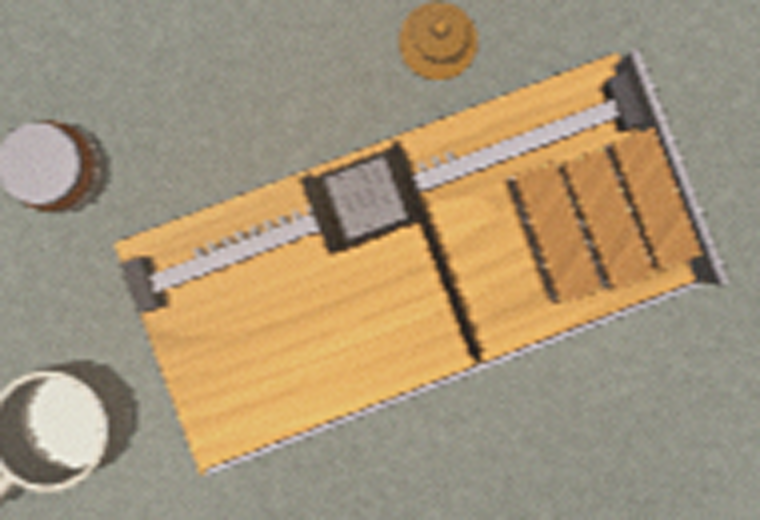

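View pics/scc.png

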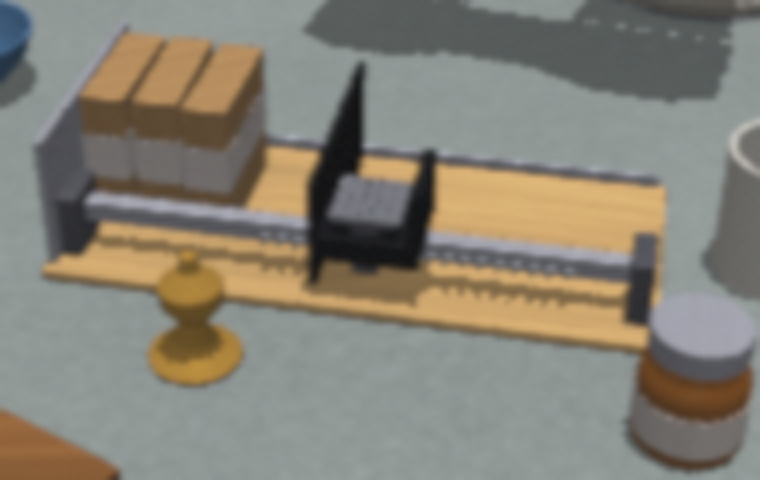

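The crops show these points in topc pixels: pad centre about (367,198), back lip's inner edge about (328,210), end block's inner edge about (158,283), tray +y corners (115,242) and (203,472). In the scene crop the pad's centre is at about (370,200).

```bash
python3 - <<'E'
from h import *
import cv2
T=lambda u,v,z:cast('top',215+u/4,160+v/4,z)
A=T(115,242,8);B=T(203,472,8);C=T(622,54,8);D=T(715,285,8)
print('corners',A,B,C,'len',np.linalg.norm(A-B),np.linalg.norm(A-C))
# pad: grey, low-sat region
im=cv2.imread('pics/topc.png');hsv=cv2.cvtColor(im,cv2.COLOR_BGR2HSV)
def blob(im,seed,lo):
    m=((im.max(2).astype(int)-im.min(2)<45)&(im.mean(2)>lo)).astype(np.uint8)
    n,l,s,c=cv2.connectedComponentsWithStats(m,connectivity=4);k=l[seed[1],seed[0]];r=cv2.minAreaRect(np.argwhere(l==k)[:,::-1].astype(np.float32));return r,s[k],c[k]
r=blob(im,(367,198),95);print(r)
p=T(*r[0][0],64);print('pad top',p)
for q in cv2.boxPoints(r[0]): print(T(*q,64))
im2=cv2.imread('pics/scc.png');r2=blob(im2,(370,200),85);print(r2)
print('pad scene',cast('scene',235+r2[0][0][0]/4,155+r2[0][0][1]/4,64), 'proj', (np.array(proj('scene',p))-[235,155])*4)
e=T(158,283,50);print('barend',e, 'rightblock',T(622,100,50))
u=(e-T(615,107,50));print('yaw of +y',np.arctan2(u[1],u[0]),'tray',np.arctan2(*(A-C)[1::-1]),'x axis',np.arctan2(*(A-B)[1::-1]))
print('lip inner mid',T(328,211,86), 'jar',T(40,163,75),'mug',T(52,430,85),'bell',T(438,28,74))
E
```

```text
corners [515.90777964 185.06385885   8.        ] [361.17890746 122.04778841   8.        ] [ 650.23129423 -159.44475982    8.        ] len 167.06899479189912 369.76883983131273
(((365.24530029296875, 197.31565856933594), (67.67613983154297, 65.62732696533203), 69.59011840820312), array([ 325,  157,   82,   82, 4274], dtype=int32), array([365.30065512, 197.63827796]))
pad top [547.01212739  14.00675469  64.        ]
[559.72827803  41.78219917  64.        ]
[575.21186705   2.17927582  64.        ]
[534.29986216 -13.76023556  64.        ]
[518.88653179  25.80319767  64.        ]
(((371.5, 199.0), (79.33738708496094, 47.659000396728516), 8.130102157592773), array([ 330,  173,   85,   52, 3142], dtype=int32), array([370.47963081, 199.61871419]))
pad scene [548.99669538  13.64358536  64.        ] proj [373.85910259 197.60050518]
barend [489.35166969 148.86556395  50.        ] rightblock [ 614.3612849  -153.95620515   50.        ]
yaw of +y 1.9542051545791521 tray 1.942564602334797 x axis 0.3867558841295995
lip inner mid [537.2070533   36.93930185  86.        ] jar [565.38386109 222.04393034  75.        ] mug [396.81752356 208.03250381  85.        ] bell [656.6303948  -31.32063168  74.        ]
```

```bash
python3 -m creep '0.02 0.03 0 0 0 0 0;0.022 0.0315 0 0 0 0 0;0.022 0.0315 0 0 0 0 0;0.022 0.0315 0 0 0 0 0;0.022 0.0315 0 0 0 0 0;0.022 0.0315 0 0 0 0 0;0.022 0.0315 0 0 0 0 0;0.022 0.0315 0 0 0 0 0'; python3 -m creep '0.022 0.0315 0 0 0 0 0;0.022 0.0315 0 0 0 0 0;0.022 0.0315 0 0 0 0 0;0.022 0.0315 0 0 0 0 0;0.022 0.0315 0 0 0 0 0;0.022 0.0315 0 0 0 0 0;0.01 0.02 0 0 0 0 0;0 0 0 0 0 0 0'
```

```text
time: 0.77
tool_pos: [369.7, -235.1, 292.1]
tcp_rot: [-3.141, 0.0, 0.38]
contact_force: [-0.0, -0.6, -1.0]
grip_width: 43.0
finger_force: 0.0
time: 1.43
tool_pos: [512.5, -24.2, 291.6]
tcp_rot: [-3.14, -0.0, 0.385]
contact_force: [-0.5, -1.1, 0.5]
grip_width: 0.1
finger_force: 0.0
```

```bash
python3 -m creep '0.017 0.02 -0.02 0 0 0 0;0.017 0.02 -0.03 0 0 0 0;0 0 -0.03 0 0 0 0;0 0 -0.03 0 0 0 0;0 0 -0.005 0 0 0 0;0 0 0 0 0 0 0;0 0 0 0 0 0 0'
python3 - <<'E'
from h import *
import cv2
from plant import readout
a=viewer.capture("top")[160:290,215:405,::-1]; b=viewer.capture("scene")[130:275,235:425,::-1]
cv2.imwrite('pics/two.png',cv2.resize(np.vstack([a,b]),None,fx=2.15,fy=2.15,interpolation=cv2.INTER_CUBIC) if 0 else cv2.resize(b,None,fx=4,fy=4,interpolation=cv2.INTER_CUBIC))
o=readout.get_obs();print(o['tool_pos'],o['tcp_rot'],o['contact_force'])
E
```

```text
time: 2.02
tool_pos: [545.5, 11.5, 178.3]
tcp_rot: [3.141, -0.001, 0.38]
contact_force: [0.3, 0.5, 0.1]
grip_width: 0.1
finger_force: 0.0
[546.10587428  11.53275013 179.35391352] [ 3.1396951  -0.00320348  0.38015478] [-0.35075118  0.30710284  0.07529851]
```

View pics/two.png

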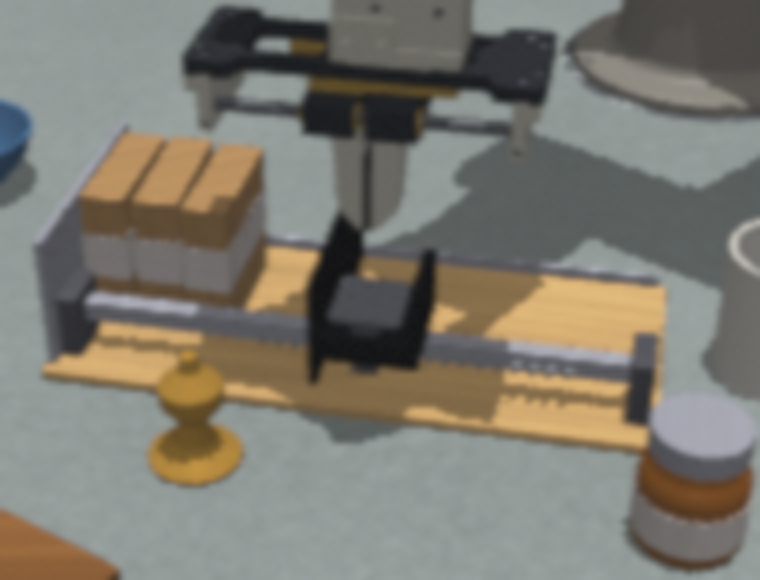

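The fingertips are at about (367,228) in the crop, closed and slim, over the pad with the gap clear on both sides. I'll shift slightly and descend to just above the pad.

```bash
python3 -m creep '0.001 0.005 0 0 0 0 0;0 0 -0.015 0 0 0 0;0 0 -0.015 0 0 0 0;0 0 -0.011 0 0 0 0;0 0 0 0 0 0 0;0 0 0 0 0 0 0'
python3 - <<'E'
from h import *
import cv2
from plant import readout
b=viewer.capture("scene")[175:260,290:380,::-1]
cv2.imwrite('pics/c3.png',cv2.resize(b,None,fx=6,fy=6,interpolation=cv2.INTER_CUBIC))
o=readout.get_obs();print(o['tool_pos'],o['tcp_rot'],o['contact_force'])
p=o['tool_pos'];print((np.array(proj('scene',p-[0,0,66]))-[290,175])*6)
E
```

```text
time: 2.62
tool_pos: [546.4, 17.2, 137.0]
tcp_rot: [3.141, -0.001, 0.381]
contact_force: [-0.4, -0.2, -0.3]
grip_width: 0.5
finger_force: 0.0
[546.75080553  17.18346141 137.42568989] [ 3.14068566e+00 -1.60736307e-03  3.80844130e-01] [ 0.48795336  0.67848192 -0.19201986]
[238.22716305 162.57438433]
```

View pics/c3.png

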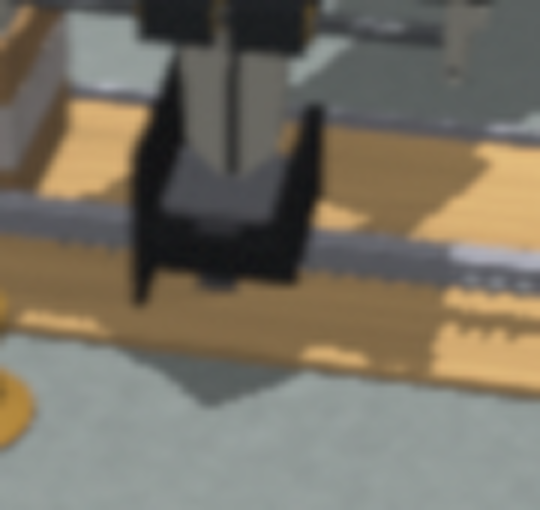

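The tips sit in the gap, a few mm above the pad, at about (232,172). The lip is to the right and untouched. I'll press down next.

```bash
python3 -m creep '0 0 -0.004 0 0 0 0;0 0 -0.003 0 0 0 0;0 0 -0.002 0 0 0 0;0 0 0 0 0 0 0;0 0 0 0 0 0 0';python3 -m creep '0 0 -0.002 0 0 0 0;0 0 0 0 0 0 0;0 0 0 0 0 0 0'; python3 -m creep '0 0 -0.002 0 0 0 0;0 0 0 0 0 0 0;0 0 0 0 0 0 0'
```

```text
time: 3.08
tool_pos: [546.7, 17.1, 127.8]
tcp_rot: [3.141, -0.001, 0.381]
contact_force: [-0.5, 0.5, 3.3]
grip_width: -0.0
finger_force: 1.8
time: 3.33
tool_pos: [546.7, 17.1, 125.6]
tcp_rot: [3.141, -0.001, 0.381]
contact_force: [2.5, 0.0, 5.5]
grip_width: 0.4
finger_force: 2.4
time: 3.58
tool_pos: [546.7, 17.1, 123.7]
tcp_rot: [3.141, -0.001, 0.381]
contact_force: [1.5, 0.2, 5.4]
grip_width: 0.3
finger_force: 2.9
```

```bash
python3 -m creep '0 0 -0.001 0 0 0 0;0 0 0 0 0 0 0;0 0 0 0 0 0 0'; python3 -m creep '-0.0009 0.0023 0 0 0 0 0;-0.0009 0.0023 0 0 0 0 0;-0.0009 0.0023 0 0 0 0 0;-0.0009 0.0023 0 0 0 0 0;-0.0009 0.0023 0 0 0 0 0;-0.0009 0.0023 0 0 0 0 0;0 0 0 0 0 0 0'
python3 - <<'E'
from h import *
import cv2
from plant import readout
b=viewer.capture("scene")[175:260,290:380,::-1]
cv2.imwrite('pics/c4.png',cv2.resize(b,None,fx=6,fy=6,interpolation=cv2.INTER_CUBIC))
for k in range(4):
    viewer.capture("top");o=readout.get_obs();print(o['tool_pos'],o['contact_force'])
E
```

```text
time: 3.83
tool_pos: [546.7, 17.1, 122.7]
tcp_rot: [3.141, -0.001, 0.381]
contact_force: [1.3, 1.3, 6.6]
grip_width: 0.2
finger_force: 3.1
time: 4.42
tool_pos: [541.2, 30.8, 122.8]
tcp_rot: [3.14, -0.001, 0.381]
contact_force: [1.9, -0.5, 7.4]
grip_width: 0.3
finger_force: 3.1
[541.22262949  30.82351426 122.75500728] [1.20167644 0.66170099 5.85510115]
[541.19646156  30.78376426 122.735068  ] [ 1.94322485 -0.43616456  6.0110341 ]
[541.2323252   30.80969144 122.73330579] [2.03785491 0.44099003 6.15763445]
[541.20588502  30.81391532 122.7323813 ] [ 1.79255005 -0.12402785  7.5567513 ]
```

View pics/c4.png

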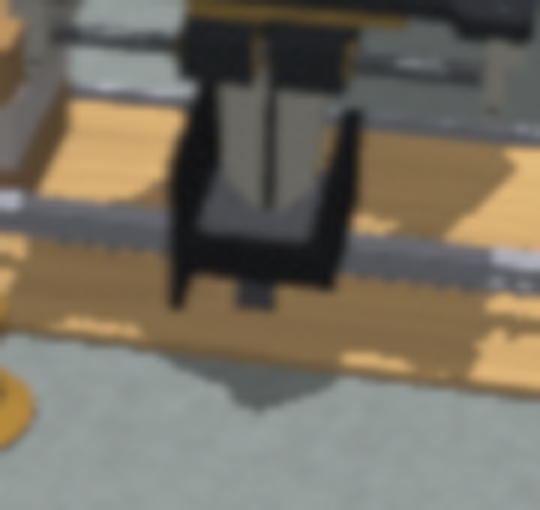

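The stop has slid along with the tips: the lip went from about x=312 to x=350, roughly 14 mm. The pad is down and the ratchet is free, so I'll carry on.

```bash
python3 -m creep '-0.0015 0.0037 0 0 0 0 0;-0.0018 0.0047 0 0 0 0 0;-0.0018 0.0047 0 0 0 0 0;-0.0018 0.0047 0 0 0 0 0;-0.0018 0.0047 0 0 0 0 0;-0.0018 0.0047 0 0 0 0 0;-0.0018 0.0047 0 0 0 0 0;-0.0018 0.0047 0 0 0 0 0'; python3 -m creep '-0.0018 0.0047 0 0 0 0 0;-0.0018 0.0047 0 0 0 0 0;-0.0018 0.0047 0 0 0 0 0;-0.0018 0.0047 0 0 0 0 0;-0.0018 0.0047 0 0 0 0 0;-0.0018 0.0047 0 0 0 0 0;-0.0011 0.0028 0 0 0 0 0;0 0 0 0 0 0 0'
python3 - <<'E'
from h import *
import cv2
from plant import readout
b=viewer.capture("scene")[175:260,310:420,::-1]
cv2.imwrite('pics/c5.png',cv2.resize(b,None,fx=6,fy=6,interpolation=cv2.INTER_CUBIC))
for k in range(2):
    viewer.capture("top");o=readout.get_obs();print(o['tool_pos'],o['contact_force'])
E
```

```text
time: 5.33
tool_pos: [526.9, 67.1, 122.6]
tcp_rot: [3.14, -0.0, 0.381]
contact_force: [0.5, -3.2, 5.9]
grip_width: 0.6
finger_force: 3.1
time: 6.0
tool_pos: [514.3, 98.6, 122.5]
tcp_rot: [3.141, 0.001, 0.381]
contact_force: [-1.8, 0.9, 6.5]
grip_width: 0.7
finger_force: 3.2
[514.37028965  98.62693288 122.43781545] [-1.3521002  -0.08708635  6.38807704]
[514.34114203  98.60843977 122.39231279] [-0.51455525  0.90914553  6.07302443]
```

View pics/c5.png

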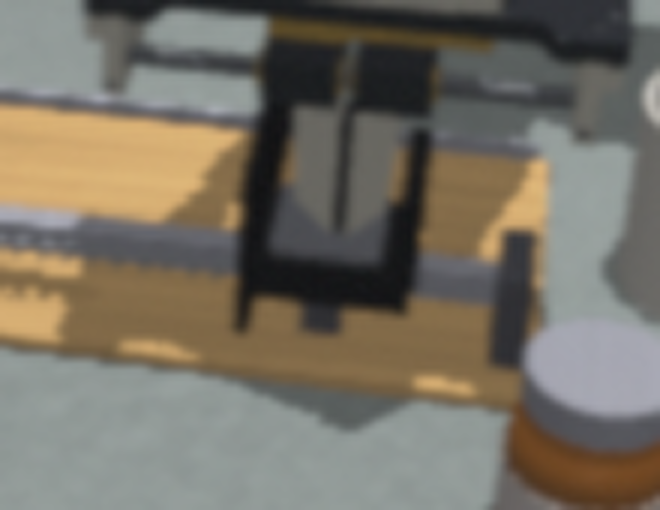

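The stop is now near the end block: the lip's back is at about x=420 and the block face at about x=500, so roughly 20–25 mm remains. The jar and mug are clear. I'll approach the hard end gently.

```bash
python3 -m creep '-0.0015 0.0037 0 0 0 0 0;-0.0015 0.0037 0 0 0 0 0;-0.0015 0.0037 0 0 0 0 0;-0.0011 0.0028 0 0 0 0 0;0 0 0 0 0 0 0'; python3 -m creep '-0.0007 0.0019 0 0 0 0 0;-0.0007 0.0019 0 0 0 0 0;0 0 0 0 0 0 0';python3 -m creep '-0.0007 0.0019 0 0 0 0 0;0 0 0 0 0 0 0;0 0 0 0 0 0 0'
```

```text
time: 6.57
tool_pos: [508.8, 112.4, 122.5]
tcp_rot: [3.141, 0.001, 0.381]
contact_force: [0.4, 0.0, 6.2]
grip_width: 0.3
finger_force: 3.1
time: 6.82
tool_pos: [507.5, 116.0, 122.4]
tcp_rot: [3.141, 0.001, 0.381]
contact_force: [-0.4, -1.1, 5.9]
grip_width: 0.2
finger_force: 3.2
time: 7.07
tool_pos: [506.8, 117.8, 122.4]
tcp_rot: [3.141, 0.001, 0.381]
contact_force: [-0.2, -1.7, 5.7]
grip_width: 0.6
finger_force: 3.2
```

```bash
python3 -m creep '-0.0007 0.0019 0 0 0 0 0;0 0 0 0 0 0 0;0 0 0 0 0 0 0';python3 -m creep '-0.0007 0.0019 0 0 0 0 0;0 0 0 0 0 0 0;0 0 0 0 0 0 0';python3 -m creep '-0.0007 0.0019 0 0 0 0 0;0 0 0 0 0 0 0;0 0 0 0 0 0 0'
python3 - <<'E'
from h import *
import cv2
from plant import readout
b=viewer.capture("scene")[175:260,310:420,::-1]
cv2.imwrite('pics/c6.png',cv2.resize(b,None,fx=6,fy=6,interpolation=cv2.INTER_CUBIC))
for k in range(2):
    viewer.capture("top");o=readout.get_obs();print(o['tool_pos'],o['contact_force'])
E
```

```text
time: 7.32
tool_pos: [506.0, 119.6, 122.4]
tcp_rot: [3.141, 0.001, 0.381]
contact_force: [-0.2, -1.9, 5.1]
grip_width: 0.8
finger_force: 3.2
time: 7.57
tool_pos: [505.3, 121.5, 122.4]
tcp_rot: [3.141, 0.001, 0.381]
contact_force: [-0.6, -2.6, 6.5]
grip_width: 0.5
finger_force: 3.2
time: 7.82
tool_pos: [504.9, 123.2, 122.5]
tcp_rot: [3.141, 0.001, 0.381]
contact_force: [1.0, -3.3, 5.8]
grip_width: 0.4
finger_force: 3.1
[504.88681414 123.21359055 122.45452392] [ 0.26092052 -3.3243279   5.44632901]
[504.87819769 123.21221284 122.45697073] [-0.08940776 -2.01952941  5.53734788]
```

View pics/c6.png

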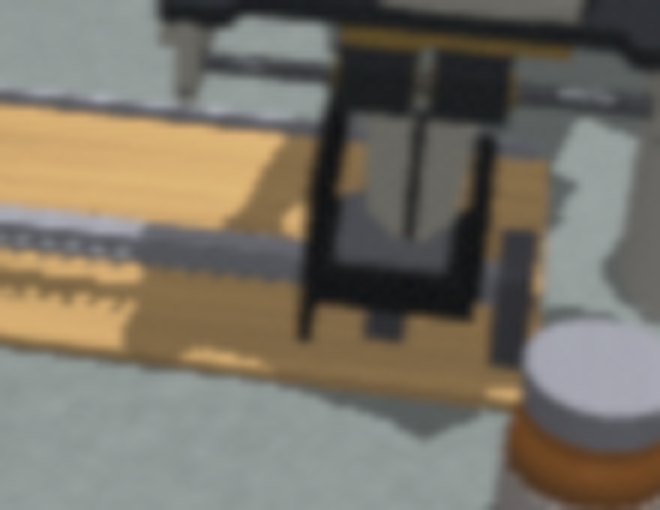

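The lip now nearly touches the end block, with about 4–5 mm visible between them, and the finger's back is close to the lip. I'll push on gently until the force climbs.

```bash
python3 -m creep '-0.0007 0.0019 0 0 0 0 0;0 0 0 0 0 0 0;0 0 0 0 0 0 0';python3 -m creep '-0.0007 0.0019 0 0 0 0 0;0 0 0 0 0 0 0;0 0 0 0 0 0 0'
```

```text
time: 8.22
tool_pos: [504.4, 125.1, 122.5]
tcp_rot: [3.14, 0.0, 0.381]
contact_force: [0.1, -3.3, 5.8]
grip_width: 0.4
finger_force: 3.1
time: 8.47
tool_pos: [504.1, 125.9, 122.6]
tcp_rot: [3.139, 0.0, 0.381]
contact_force: [2.3, -9.5, 5.6]
grip_width: 0.6
finger_force: 8.0
```

```bash
python3 -m creep '-0.0004 0.0009 0 0 0 0 0;0 0 0 0 0 0 0;0 0 0 0 0 0 0'; python3 - <<'E'
from h import *
import cv2
from plant import readout
b=viewer.capture("scene")[190:260,360:420,::-1]
cv2.imwrite('pics/c7.png',cv2.resize(b,None,fx=8,fy=8,interpolation=cv2.INTER_CUBIC))
E
```

```text
time: 8.72
tool_pos: [504.1, 126.1, 122.6]
tcp_rot: [3.137, -0.0, 0.381]
contact_force: [2.0, -13.4, 5.1]
grip_width: 0.6
finger_force: 9.8
```

View pics/c7.png

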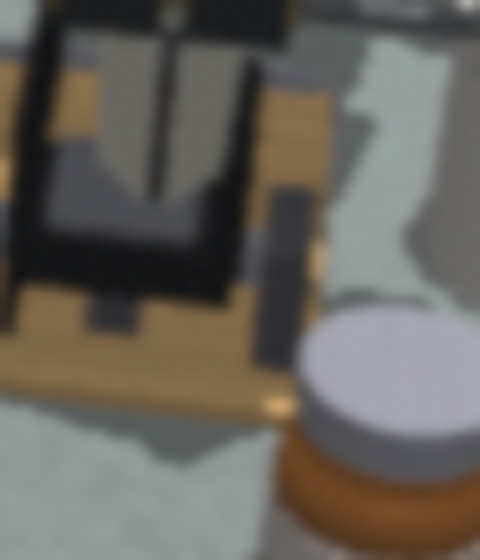

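The lip's back is about 3 px (≈5 mm) from the end block and the force rises without motion, so the stop is fully home. I'll lift straight up.

```bash
python3 -m creep '0 0 0.003 0 0 0 0;0 0 0.004 0 0 0 0;0 0 0.004 0 0 0 0;0 0 0.005 0 0 0 0;0 0 0.01 0 0 0 0;0 0 0.02 0 0 0 0;0 0 0.03 0 0 0 0;0 0 0.03 0 0 0 0'; python3 -m creep '0 0 0.03 0 0 0 0;-0.01 -0.03 0.02 0 0 0 0;-0.01 -0.035 0 0 0 0 0;-0.01 -0.035 0 0 0 0 0;-0.01 -0.035 0 0 0 0 0;-0.01 -0.035 0 0 0 0 0;0 0 0 0 0 0 0;0 0 0 0 0 0 0'
python3 - <<'E'
from h import *
import cv2
a=viewer.capture("top")[160:290,215:405,::-1]; b=viewer.capture("scene")[155:275,235:425,::-1]
cv2.imwrite('pics/f.png',cv2.resize(np.vstack([a,b]),None,fx=2.3,fy=2.3,interpolation=cv2.INTER_CUBIC))
E
```

```text
time: 9.43
tool_pos: [501.9, 128.4, 228.3]
tcp_rot: [-3.14, 0.004, 0.381]
contact_force: [1.3, 0.7, 0.1]
grip_width: 0.3
finger_force: 0.0
time: 10.1
tool_pos: [452.3, -42.7, 278.1]
tcp_rot: [-3.141, 0.001, 0.377]
contact_force: [0.4, 0.0, 0.6]
grip_width: 0.6
finger_force: 0.0
```

View pics/f.png

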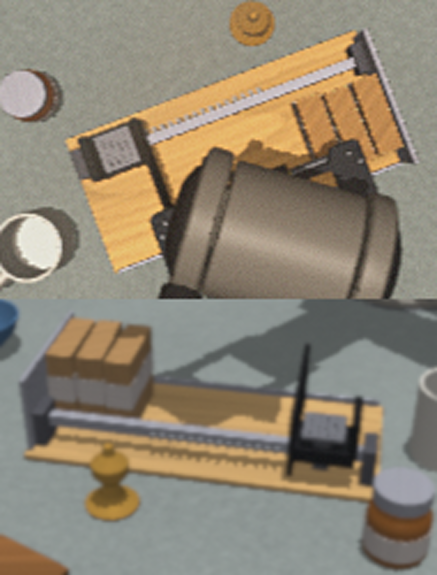

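The final view shows the stop at the end block with the pad up, and the cartons, jar, mug and bell standing as before. A quick numeric check comes before handing in.

```bash
python3 - <<'E'
from h import *
p=cast('top',215+118/2.3,160+146/2.3,64); u=np.array([-.366,.931,0]); print(p,(np.array([489.35,148.87,64])-p)@u,(p-[548,14,64])@u)
E
```

```text
[508.84240208 116.72113396  64.        ] 37.064813441341215 109.96505655865879
```

```bash
python3 -c "
from plant import order
print(order.close_job())"
```

```text
the job is handed in; nothing more can be done
None
```

The stop is fully home at the end of the bar with the release pad sprung up. The cartons, jar, mug and bell stand where they were (the bowl was not in the final picture), the arm is clear, and the job is handed in (about 10 s used).

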